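# Nudge a ring pallet onto its locating pins and latch it

### The job

The ring pallet has been laid crooked on its fixture and is riding on top of the two locating pins. Without gripping or lifting anything, nudge the pallet sideways by its edges with the fingers until its holes drop over both pins and it lies flat, fully home on the base; only then push the swing latch by its thumb pin all the way round over the pallet. Do not touch the rings or the bar they stand in, keep the pallet on its base, and leave the jar, the tweezers and the stone tester where they lie.

Things in the scene. Friction and masses are not known exactly. Their poses are not given: they have to be found in the camera images.
- base: Fixture base: dark steel plate 160 x 220 x 12 mm (its x, y, z) screwed to the bench, immovable. Origin at the centre of its underside, z up. Its top carries two locating pins (may be hidden under the pallet), a swing latch on a round post 18 mm across at x = -30, y = +93 mm, and a scribed bright line 100 x 150 mm about the centre: the seated pallet's outline.
- seat (a point): The middle of the base's top face, 12 mm over the bench, midway between the pins: where the pallet's origin lies when it is home. Same axes as the base.
- pin_a (a point): Tip of the steel locating pin at x = 0, y = -45 mm of the base. Both pins are 10 mm across with a tapering round nose (the last 4 mm, about 3 mm across at the tip) and stand 7 mm above the base's top. This one belongs in the round hole.
- pin_b (a point): Tip of the other, equal locating pin, at x = 0, y = +45 mm of the base (the latch end). It belongs in the slot.
- pallet: Loose bare aluminium plate 100 x 150 x 8 mm (its x, y, z), about 0.5 kg. Origin: centre of its underside. Home, its axes lie along the base's. At the start it rides on the pin tips, off by 10 to 20 mm to the base's -y (away from the latch), up to 14 mm either way in x and 0.12 rad in yaw, leaning by up to 0.2 rad. With both holes within 2 mm of the pins it drops, if need be with a light press on its top.
- hole_round (a point): Centre of the underside of the pallet's round through hole, 11.5 mm with 1 mm chamfers, at x = 0, y = -45 mm of the pallet.
- hole_slot (a point): Centre of the underside of the pallet's through slot, 11.5 mm wide (x), 15.5 mm long (y), with 1 mm chamfers, at x = 0, y = +45 mm of the pallet.
- ring_bar: Black bar 26 x 56 x 13 mm (its x, y, z) fixed on the middle of the pallet's top, with three finger rings standing in it, tops about 37 mm above the pallet's top. Not to be touched. Origin at the centre of its underside, axes as the pallet's.
- latch (a joint): Swing latch: flat steel arm 13 mm wide, 5 mm thick, reaching 47 mm from an upright pivot at x = -30, y = +93 mm of the base; passes 1.5 mm over the seated pallet. Angle in rad: 0 = shut against its stop, arm along the base's -y, 29 mm of it over the pallet; 1.57 = open, arm along the base's -x. Starts at 1.2 to 1.7. Stays where it is left; about 1 N at its thumb pin turns it.
- latch_pin (a point): Centre of the top of the latch's upright thumb pin, on the arm 36 mm from the pivot: 10 to 12 mm across, 20 mm tall, its foot 26.5 mm and its top 46.5 mm over the bench. With the latch shut it is at x = -30, y = +57 mm of the base.
- jar: Bystander: small round gem jar with clear lid, 37 mm across, 23 mm tall. Origin at the centre of its underside.
- tweezers: Bystander: steel gem tweezers lying along their y, 150 mm long, 13 mm wide, 10 mm tall. Origin at the centre of the underside.
- tester: Bystander: pen-shaped stone tester lying along its y, 154 mm long, 23 mm wide, 18 mm tall. Origin on the underside near its middle.

How it is judged:
By the outcome, as a careful person would: the job done as asked, in the order asked, and still so for the second after the job is handed in, with the robot touching nothing.
It also fails if it takes over 61 s, if anything falls off the work surface, if the arm or the gripper's body presses on something with over 40 N, if the wrist force passes 120 N, or if a joint passes its speed limit or range.

### The arm

A 6-joint arm with a two-finger parallel gripper is mounted at the origin on the work surface; the furniture and walls round the work are solid. World frame = base frame: x ahead of the robot, y to its left, z up, the work surface at z = 0. Lengths are in mm, angles in degrees, forces in N, time in s.
With the tool pointing down it reaches from about 325 to 925 mm from the base axis. Payload 3.1 kg.
Tool frame: the origin (TCP) lies at the very end of the fingers, on their centre line; the grasp point (between the pads) lies grasp_offset behind it (grasp_offset is the distance from the TCP to the grasp point, in mm); z points along the fingers, x is the direction in which the jaws open and shut, and the axes are right-handed (so a half turn about z gives the same grasp; the last joint's range is limited). The gripper opens to 85 mm and grips with 20 to 120 N. Pads are 22 mm wide; open, the fingers measure 114 mm over their backs; the gripper's body (76 mm by 85 mm) begins 54 mm behind the grasp point. The pads swing forward as they close: fully open they stand 13 mm farther back than shut.
Start: joints at [57.17, 12.427, 92.441, -0, 75.132, -6.429], TCP at [277.9, 559.831, 231.3] pointing down, gripper open.
Joint ranges: [-157.48, 157.48], [-44.54, 120.13], [17.64, 146.25], [-64.5, 244.5], [7.68, 150.69], [-147.95, 147.95]. Speed limits (degrees/s): [159.86, 159.86, 180, 180, 180, 180].

### API

Orientations are given as [roll, pitch, yaw] about the fixed x, y, z axes, in that order (R = Rz(yaw) Ry(pitch) Rx(roll)).
In Python, from station import * gives the robot as it stands. Calls block until the motion is done:
- goto(position, orientation): joint-space move of the TCP to a pose.
- move_l(position, attitude=None, speed=150): straight line of the TCP; attitude=None keeps the orientation; speed is the mean speed in mm/s.
- move_j(angles): joint-space move.
- grip(opening, squeeze=None): finger opening in mm; squeeze is the grip in N (None keeps the last); returns when the fingers have stopped.
- wait(seconds).
- solve_ik(position, orientation): joint angles nearest the present ones, or None.
- get_obs(): the state.
- get_image(name): name is "scene" or "top"; returns the picture (400x640x3 uint8, red, green, blue); there is no depth.
- get_calibration(name): a dict with "fx", "fy", "cx", "cy" (pixels), "D" ([k1, k2, p1, p2, k3] as OpenCV has them; the pictures are not rectified), "R" (3x3) and "t" (3): a world point X has camera coordinates R X + t. Camera axes: x right, y down, z forward; pixel columns grow to the right and rows downward; lengths in mm; the calibration is good to about 2 mm. A picture is of the moment at which its call begins. get_calibration takes no time and is no camera call.
A pose or a line that the arm cannot do raises Unreachable and nothing moves.
- sign_off(): hands the job in, once; it reports no verdict.
Trained networks look in the newest picture that a camera, given by its name, has taken for a name from the list of things; names that differ only in an ending like _2 or _b are one class to them, and where a whole thing is asked for, a point or a joint stands for the part that bears it (a point fixed in the world has none). Each returns a list of dicts, best first, with "score" (0 to 1); they miss things now and then, are a little off and sometimes report something else, mostly with a low value. They report only what shows in the picture. A call takes as long as a camera call.
- spot_in(name, camera): "extent" ([centre column, centre row, width, height] in pixels, round what is visible of it).
- regions_of(name, camera): "region" (400x640 bool, what is visible of it) and "extent" ([centre column, centre row, width, height] in pixels, round what is visible of it).
The state is a dict: "t": time; "joint_pos": joint angles; "qvel": joint speeds; "effort": joint torques, N m; "tcp_pos": TCP position; "ee_rot": TCP orientation; "wrist_force": force on the tool from outside, world axes, zero at the start; "moment": the same for the moment, N m; "grip_width": finger opening in mm.
Only numpy, scipy, OpenCV 4.12 (cv2) and the standard library are available. Lean on these libraries where they do the work, as an engineer would, in place of code of your own. Each camera call takes 0.05 s, during which the arm holds its last target.

## Working session

There is one attempt and no reset: what is moved stays moved. The work goes in short steps, each a Python script; the robot and the scene stay as the last script left them, time stands still between calls to the robot, and variables do not carry over. Pictures are saved under pics/ and viewed, and the job is handed in when it is done.

```bash
mkdir -p pics; ls; cat > h.py <<'E'
from station import *
import numpy as np, cv2
def save(cam,name,crop=None,scale=1):
    im=get_image(cam)
    o=im if crop is None else im[crop[1]:crop[3],crop[0]:crop[2]]
    if scale!=1: o=cv2.resize(o,None,fx=scale,fy=scale,interpolation=cv2.INTER_CUBIC)
    cv2.imwrite('pics/'+name+'.png',o[:,:,::-1]); return im
def cal(c):
    d=get_calibration(c); K=np.array([[d['fx'],0,d['cx']],[0,d['fy'],d['cy']],[0,0,1.]])
    return K,np.array(d['D'],float),np.array(d['R'],float),np.array(d['t'],float)
def proj(c,P):
    K,D,R,t=cal(c); return cv2.projectPoints(np.atleast_2d(np.array(P,float)),cv2.Rodrigues(R)[0],t,K,D)[0][:,0]
def back(c,uv,z):
    K,D,R,t=cal(c); n=cv2.undistortPoints(np.array(uv,float).reshape(-1,1,2),K,D)[:,0]
    d=np.c_[n,np.ones(len(n))]@R; o=-R.T@t
    return o+d*((z-o[2])/d[:,2])[:,None]
E
python3 - <<'E'
from h import *
save('scene','s0');save('top','t0')
for c in('scene','top'):
    K,D,R,t=cal(c);print(c,K[0,0],K[1,1],D,-R.T@t,R[2])
    for n in ['base','pallet','latch','latch_pin','ring_bar','jar','tweezers','tester','hole_round','hole_slot','pin_a']:
        try: print(n,[(np.round(x['extent'],1).tolist(),round(x['score'],2)) for x in spot_in(n,c)[:2]])
        except Exception as e: print(n,e)
o=get_obs();print({k:np.round(v,2) for k,v in o.items()})
E
```

```text
pics
scene 488.68177746866036 488.68177746866036 [-0.09254719  0.          0.          0.          0.        ] [-176.3095152  -463.33322053  529.44684616] [ 0.78427062  0.43362612 -0.44372062]
base [([279.2, 225.8, 122.7, 64.8], 0.77)]
pallet [([279.8, 220.9, 79.8, 42.9], 0.95)]
latch [([232.3, 209.7, 18.6, 8.4], 0.56), ([285.4, 186.1, 54.8, 13.0], 0.3)]
latch_pin [([233.8, 210.6, 20.5, 14.8], 0.64)]
ring_bar [([277.4, 213.6, 29.2, 19.7], 0.73)]
jar []
tweezers [([360.1, 206.7, 51.5, 15.5], 0.53)]
tester [([283.4, 186.9, 51.5, 16.2], 0.55)]
hole_round [([280.6, 221.6, 82.4, 42.6], 0.8), ([280.8, 225.4, 123.2, 61.6], 0.65)]
hole_slot [([278.0, 219.6, 81.2, 41.6], 0.63)]
pin_a [([278.4, 224.4, 120.7, 60.1], 0.95)]
top 365.4896271981046 365.4896271981046 [-0.03729813  0.          0.          0.          0.        ] [504.81769867 -15.1896834  949.71865358] [ 0.12471496  0.00847746 -0.99215639]
base [([284.0, 203.5, 87.6, 66.8], 0.6), ([287.3, 205.4, 63.2, 44.3], 0.18)]
pallet [([287.4, 208.0, 61.4, 43.0], 0.59)]
latch [([242.8, 218.0, 8.5, 23.4], 0.64), ([285.2, 205.8, 96.1, 72.5], 0.38)]
latch_pin [([243.0, 216.6, 3.8, 17.0], 0.69)]
ring_bar [([285.5, 206.7, 24.7, 11.6], 0.81), ([281.3, 206.3, 92.6, 72.0], 0.16)]
jar [([397.5, 258.4, 13.8, 15.7], 0.6)]
tweezers [([329.1, 143.6, 52.1, 7.7], 0.62)]
tester [([245.0, 142.9, 50.2, 9.1], 0.76)]
hole_round [([287.0, 207.1, 65.4, 49.0], 0.9)]
hole_slot [([286.4, 208.3, 58.3, 44.6], 0.9)]
pin_a [([283.0, 204.4, 92.0, 72.9], 0.89)]
{'t': np.float64(1.2), 'joint_pos': array([57.17, 12.43, 92.44, -0.  , 75.13, -6.43]), 'qvel': array([ 0.02,  0.08,  0.  ,  0.09, -0.13,  0.07]), 'effort': array([ -0.  , -39.69, -30.42,  -0.  ,   0.  ,  -0.  ]), 'tcp_pos': array([277.87, 559.85, 231.3 ]), 'ee_rot': array([180. ,  -0. ,  63.6]), 'wrist_force': array([-0.33, -0.7 ,  0.62]), 'moment': array([ 0.02,  0.01, -0.05]), 'grip_width': np.float64(85.65)}
```

```bash
python3 - <<'E'
from h import *
save('scene','s1',(200,160,400,280),4);save('top','t1',(220,130,420,270),4)
E
```

```text
(no output)
```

View pics/s0.png

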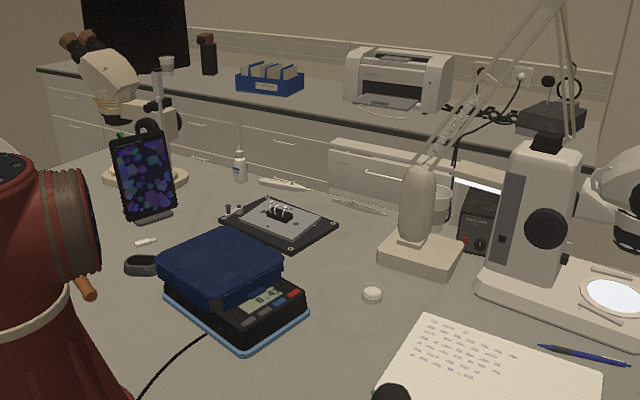

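View pics/t0.png

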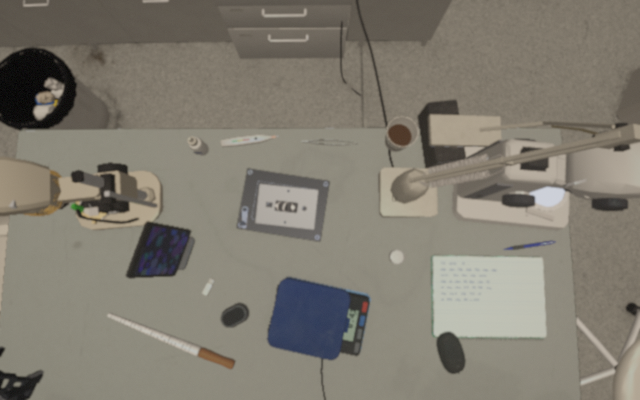

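```bash
ls pics
```

```text
s0.png
s1.png
t0.png
t1.png
```

View pics/s1.png

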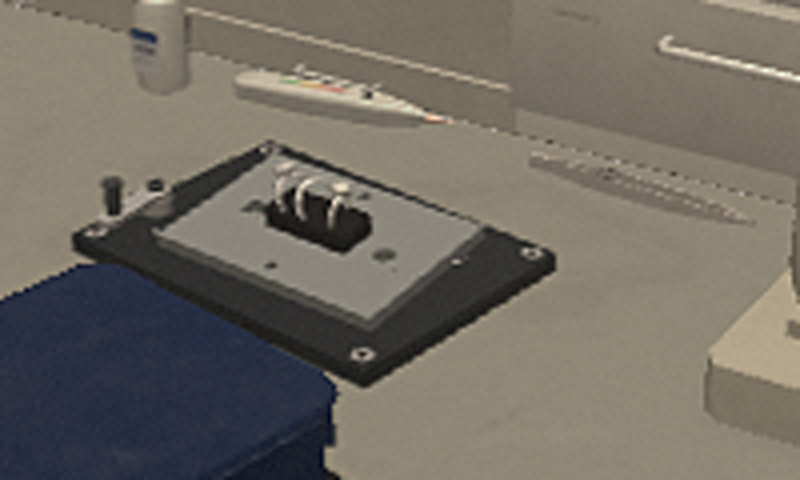

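View pics/t1.png

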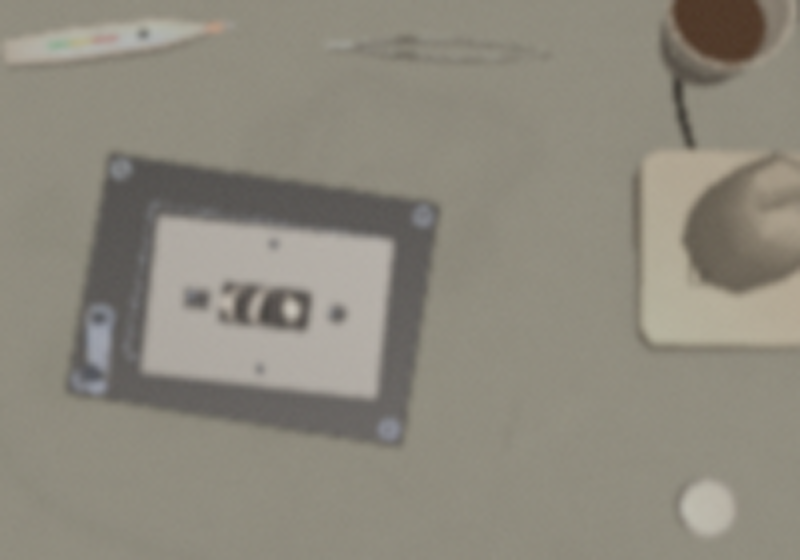

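```bash
cat >> h.py <<'E'
from scipy.optimize import least_squares
from scipy.ndimage import map_coordinates, gaussian_filter
from scipy.spatial.transform import Rotation as Ro
def T(p): # x,y,z,rx,ry,yaw
    return Ro.from_euler('xyz',[p[3],p[4],p[5]]).as_matrix(),np.array(p[:3])
def box(sx,sy,z0,z1):
    return np.array([[a*sx/2,b*sy/2,z] for z in(z0,z1) for a,b in((-1,-1),(1,-1),(1,1),(-1,1))])
TOPE=[(4,5),(5,6),(6,7),(7,4)]
def edgepts(cam,im,C,edges,n=25,r=4,sign=1,trim=.08):
    """C: 8 world corners. returns list (model 3D param (e,s), measured uv, normal)"""
    g=gaussian_filter(im.astype(float).mean(2),.7); out=[]
    cen=proj(cam,C.mean(0))[0]
    for (a,b) in edges:
        s=np.linspace(trim,1-trim,n); P=C[a]+(C[b]-C[a])*s[:,None]
        uv=proj(cam,P); d=uv[-1]-uv[0]; nn=np.array([-d[1],d[0]])/np.linalg.norm(d)
        if (uv.mean(0)-cen)@nn<0: nn=-nn
        o=np.arange(-r,r+.01,.25)
        for si,q in zip(s,uv):
            L=q+o[:,None]*nn
            v=map_coordinates(g,[L[:,1],L[:,0]],order=1)
            dv=np.gradient(v,.25)*sign   # sign +1: brighter outside
            k=np.argmax(dv)
            if dv[k]<4 or k in(0,len(o)-1): continue
            # centroid
            w=np.clip(dv[max(0,k-4):k+5],0,None); off=(w*o[max(0,k-4):k+5]).sum()/w.sum()
            out.append((a,b,si,q+off*nn,nn))
    return out
def hull(cam,C):
    uv=proj(cam,C).astype(np.float32); h=cv2.convexHull(uv,returnPoints=False)[:,0]
    return [(int(h[i]),int(h[(i+1)%len(h)])) for i in range(len(h))]
def fit(local,p0,free,ims,edgefn,sign,shift,prior=None,iters=(6,4,3,2.5,2.5),fitshift=False,trim=.08):
    p=np.array(p0,float); sh={c:np.array(shift.get(c,[0,0]),float) for c in ims}
    for r in iters:
        Rm,t=T(p); C=local@Rm.T+t; obs={}
        for c,im in ims.items():
            imS=im if not sh[c].any() else cv2.warpAffine(im,np.float32([[1,0,-sh[c][0]],[0,1,-sh[c][1]]]),(640,400))
            obs[c]=edgepts(c,imS,C,edgefn(c,C),r=r,sign=sign,trim=trim)
            # back to original image coords
            obs[c]=[(a,b,s,q+sh[c],n) for a,b,s,q,n in obs[c]]
        def res(x):
            q=p.copy(); q[free]=x[:len(free)]; Rm,t=T(q); C=local@Rm.T+t; out=[]
            for i,c in enumerate(ims):
                s_=x[len(free)+2*i:len(free)+2*i+2] if fitshift else sh[c]
                if not obs[c]: continue
                P=np.array([C[a]+(C[b]-C[a])*s for a,b,s,_,_ in obs[c]])
                uv=proj(c,P)+s_
                out+=list(((np.array([o[3] for o in obs[c]])-uv)*np.array([o[4] for o in obs[c]])).sum(1))
                if fitshift: out+=list(s_*3)
            if prior is not None: out+=list(prior(q))
            return np.array(out)
        x0=np.r_[p[free],np.concatenate([sh[c] for c in ims])] if fitshift else p[free]
        xs=np.r_[[ [1,1,1,.01,.01,.01][f] for f in free],np.ones(2*len(ims))*.3] if fitshift else np.array([[1,1,1,.01,.01,.01][f] for f in free])
        sol=least_squares(res,x0,loss='soft_l1',f_scale=.5,x_scale=xs)
        p[free]=sol.x[:len(free)]
        if fitshift:
            for i,c in enumerate(ims): sh[c]=sol.x[len(free)+2*i:len(free)+2*i+2]
    rr=res(sol.x)
    J=sol.jac; 
    return p,sh,(len(rr),np.median(np.abs(rr)))
E
cat > m1.py <<'E'
from h import *
print('robot',proj('top',[[0,0,0],[500,0,0],[500,300,0]]))
px=lambda L:(np.array(L,float)+.5)/4-.5+[220,130]
Bc=back('top',px([(112,153),(440,205),(402,445),(68,392)]),12); print(Bc.round(1))
Pc=back('top',px([(157,214),(395,238),(378,398),(140,373)]),22); print(Pc.round(1))
E
python3 m1.py
```

```text
robot [[312.70497223 451.8101975 ]
 [312.91242069 246.97586617]
 [197.3574345  246.74541995]]
[[705.6 171.3  12. ]
 [670.7 -43.5  12. ]
 [515.5 -18.6  12. ]
 [549.2 196.   12. ]]
[[663.3 139.2  22. ]
 [647.4 -14.2  22. ]
 [545.   -3.4  22. ]
 [560.8 148.   22. ]]
```

```bash
cat >> h.py <<'E'
BASE=box(160,220,0,12); PAL=box(100,150,0,8)
def measure(b0=None,p0=None,shift=None,cams=('scene','top'),prior=None):
    ims={c:get_image(c) for c in cams}
    return ims
def draw(c,im,items,name,crop,scale=4):
    o=cv2.resize(im[crop[1]:crop[3],crop[0]:crop[2]],None,fx=scale,fy=scale,interpolation=cv2.INTER_CUBIC).copy()
    f=lambda uv:((uv-np.array(crop[:2])+.5)*scale-.5)
    for C,edges,col,s in items:
        for a,b in edges:
            q=f(proj(c,np.array([C[a],C[b]]))+s); cv2.line(o,tuple(int(v) for v in q[0].round()),tuple(int(v) for v in q[1].round()),col,1)
    cv2.imwrite('pics/'+name+'.png',o[:,:,::-1])
CR={'scene':(200,160,400,280),'top':(220,130,420,270)}
def xf(L,p): Rm,t=T(p); return L@Rm.T+t
def rel(b,p,pt):
    Rm,t=T(b); w=xf(np.atleast_2d(pt),p); return (w-t)@Rm
E
cat > m2.py <<'E'
from h import *
ims={c:get_image(c) for c in('scene','top')}
b,sh,q=fit(BASE,[610,76,0,0,0,-.161],[0,1,5],ims,hull,1,{},fitshift=True)
print(b.round(4),sh,q)
def pr(q): return []
p,_,q2=fit(PAL,[604,67,15.5,0,0,-.104],[0,1,2,3,4,5],ims,lambda c,C:TOPE,-1,sh,iters=(5,4,3,2,2))
print(p.round(4),q2)
for pt in([0,0,0],[0,-45,0],[0,45,0],[50,75,0],[50,-75,0],[-50,75,0],[-50,-75,0]): print(pt,rel(b,p,pt).round(1))
for c in ims: draw(c,ims[c],[(xf(BASE,b),hull(c,xf(BASE,b)),(255,0,0),sh[c]),(xf(PAL,p),TOPE,(0,255,0),sh[c])],'f_'+c,CR[c])
np.savez('fit.npz',b=b,p=p,ss=sh['scene'],st=sh['top'])
for c in('top','scene'):
    for n in ('latch_pin',):
        print([(np.round(x['extent'],1).tolist(),round(x['score'],2)) for x in spot_in(n,c)[:2]])
    for a in(1.2,1.3,1.4,1.5,1.6,1.7):
        P=xf(np.array([[-30-36*np.sin(a),93-36*np.cos(a),46.5],[-30-36*np.sin(a),93-36*np.cos(a),26.5],[-30-47*np.sin(a),93-47*np.cos(a),26]]),b); print(a,(proj(c,P)+sh[c]).round(1).tolist())
E
python3 m2.py
```

```text
[ 6.123577e+02  8.088930e+01  0.000000e+00  0.000000e+00  0.000000e+00
 -1.623000e-01] {'scene': array([-0.05663902,  0.10504257]), 'top': array([1.38430873, 1.02795209])} (299, np.float64(0.23077056251422987))
[ 6.064306e+02  7.126810e+01  1.646900e+01 -6.000000e-04 -1.143000e-01
 -1.092000e-01] (200, np.float64(0.2143569550001237))
[0, 0, 0] [[ -4.3 -10.5  16.5]]
[0, -45, 0] [[ -1.9 -55.4  16.5]]
[0, 45, 0] [[-6.7 34.5 16.4]]
[50, 75, 0] [[41.3 67.1 22.1]]
[50, -75, 0] [[ 49.3 -82.7  22.2]]
[-50, 75, 0] [[-57.9  61.8  10.7]]
[-50, -75, 0] [[-49.9 -88.   10.8]]
[([243.7, 217.3, 6.3, 17.6], 0.41), ([283.0, 205.4, 93.6, 70.3], 0.2)]
1.2 [[245.5, 222.6], [247.1, 223.1], [247.9, 227.4]]
1.3 [[244.0, 222.8], [245.7, 223.3], [246.1, 227.6]]
1.4 [[242.6, 222.9], [244.2, 223.4], [244.2, 227.8]]
1.5 [[241.1, 222.8], [242.8, 223.3], [242.4, 227.7]]
1.6 [[239.7, 222.6], [241.4, 223.1], [240.6, 227.4]]
1.7 [[238.3, 222.3], [240.1, 222.8], [238.8, 227.0]]
[([234.9, 210.7, 14.0, 14.2], 0.66)]
1.2 [[230.9, 204.9], [231.4, 213.0], [229.2, 215.4]]
1.3 [[229.4, 204.6], [230.0, 212.7], [227.3, 215.0]]
1.4 [[228.1, 204.3], [228.7, 212.3], [225.5, 214.5]]
1.5 [[226.9, 203.9], [227.4, 211.9], [223.9, 214.0]]
1.6 [[225.8, 203.4], [226.3, 211.4], [222.5, 213.3]]
1.7 [[224.8, 202.9], [225.4, 210.9], [221.2, 212.6]]
```

View pics/f_scene.png

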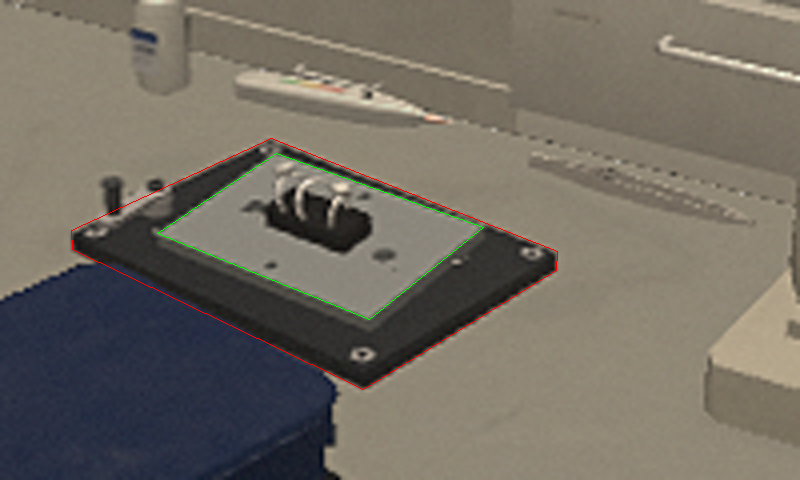

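View pics/f_top.png

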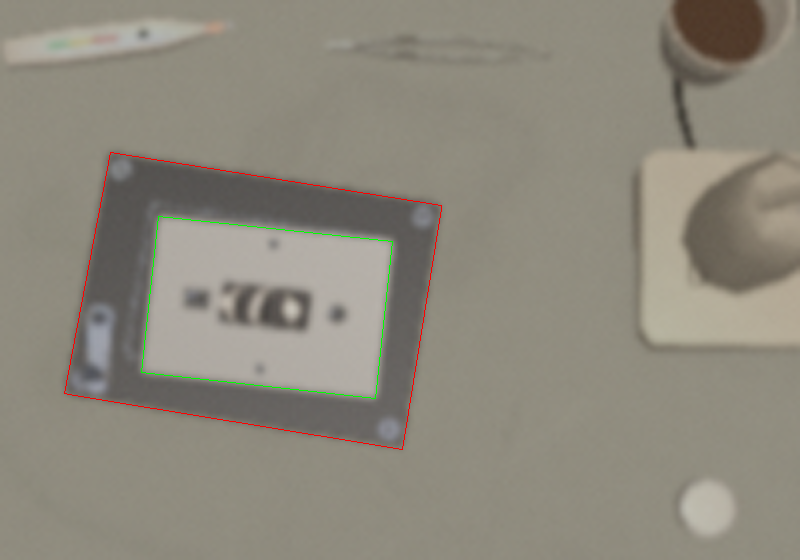

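```bash
cat >> h.py <<'E'
BW=np.array([611.1,79.1,0,0,0,-.1623])
YAW=np.degrees(-.1623)
def W(x,y,z): return (xf(np.array([[x,y,z]]),BW)[0]).tolist()
def st(msg=''):
    o=get_obs(); r=(np.array(o['tcp_pos'])-BW[:3])@T(BW)[0]
    f=np.array(o['wrist_force'])@T(BW)[0]
    print(msg,'t%.2f'%o['t'],'rel',r.round(1),'F',f.round(1)); return o['t'],r,f
def look(tag=None,p0=None,cams=('scene','top'),free=[0,1,2,3,4,5],iters=(5,4,3,2,2)):
    d=np.load('fit.npz'); b=d['b']; sh={'scene':d['ss'],'top':d['st']}
    ims={c:get_image(c) for c in cams}
    p,_,q=fit(PAL,d['p'] if p0 is None else p0,free,ims,lambda c,C:TOPE,-1,sh,iters=iters)
    Rr=T(b)[0].T@T(p)[0]; e=Ro.from_matrix(Rr).as_euler('xyz')
    print('pallet rel',rel(b,p,[0,0,0])[0].round(1),'e',e.round(3),'round',rel(b,p,[0,-45,0])[0].round(1),'slot',rel(b,p,[0,45,0])[0].round(1),'res',q)
    np.savez('fit.npz',b=b,p=p,ss=sh['scene'],st=sh['top'])
    if tag:
        for c in ims: draw(c,ims[c],[(xf(BASE,b),hull(c,xf(BASE,b)),(255,0,0),sh[c]),(xf(PAL,p),TOPE,(0,255,0),sh[c])],tag+'_'+c,CR[c])
    return p
E
python3 - <<'E'
from h import *
import station; print([x for x in dir(station) if x[0]!='_'])
try: print(grasp_offset)
except Exception as e: print(e)
st()
o=get_obs(); 
grip(0)
st('shut')
q=solve_ik(W(-3,-118,200),[180,0,YAW]); print(q)
goto([278,560,340],[180,0,63.6]); st()
goto(W(-3,-118,250),[180,0,YAW]); st()
save('scene','s2'); save('top','t2')
E
```

```text
['Unreachable', 'get_calibration', 'get_image', 'get_obs', 'goto', 'grasp_offset', 'grip', 'move_j', 'move_l', 'regions_of', 'sign_off', 'solve_ik', 'spot_in', 'wait']
18.700000000000003
 t1.50 rel [-406.5  420.6  231.3] F [ 0.3 -0.3 -0.1]
shut t2.27 rel [-406.5  420.6  231.3] F [-1.1  0.5 -0.6]
[-1.03921890e+01  9.85917740e+00  9.89223223e+01 -2.54444375e-14
  7.12185003e+01 -1.09308400e+00]
 t2.77 rel [-406.1  421.4  342.4] F [-0.2 -0.3 -1. ]
 t5.19 rel [  -3.  -117.1  250.2] F [ 0.1 -0.  -0.2]
```

View pics/s2.png

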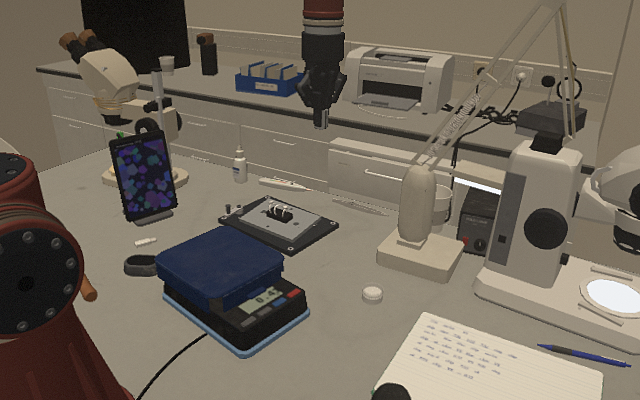

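View pics/t2.png

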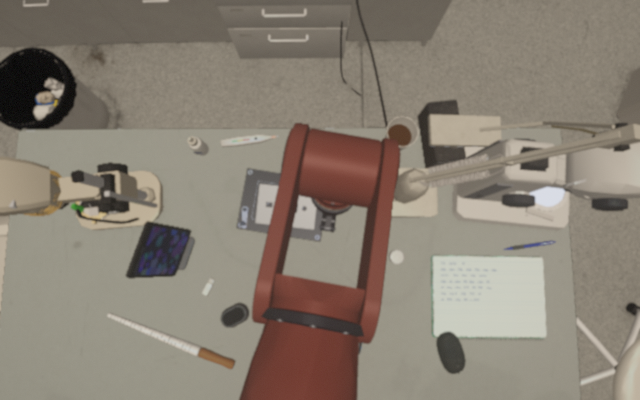

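```bash
python3 - <<'E'
from h import *
o=get_obs(); print(proj('scene',o['tcp_pos']))
move_l(W(-3,-114,60),[180,0,YAW],250); st()
move_l(W(-3,-114,15),None,100); st()
save('scene','s3',(200,100,400,280),4)
y=-104; 
move_l(W(-3,y,15),None,60); st()
while y<-90:
    y+=1.5; move_l(W(-3,y,15),None,30); t,r,f=st()
    if np.hypot(f[0],f[1])>2.5: break
E
```

```text
[[320.63391058 128.06400778]]
 t6.20 rel [  -1.5 -113.9   61.5] F [0.4 0.3 0.3]
 t6.80 rel [  -2.8 -114.    15.1] F [-0.6  0.7  0.2]
 t7.17 rel [  -2.6 -103.4   15.5] F [-0.3 -0.9  0.2]
 t7.42 rel [  -3.  -102.4   15. ] F [ 0.2 -0.2  0.1]
 t7.67 rel [  -3. -101.   15.] F [-0.2 -0.2 -0.6]
 t7.92 rel [ -3.  -99.4  15. ] F [-0.6  0.4 -0.6]
 t8.17 rel [ -3.  -97.9  15. ] F [ 0.6 -0.1  0.8]
 t8.42 rel [ -3.  -96.4  15. ] F [ 0.5  0.4 -0.2]
 t8.67 rel [ -3.  -95.1  15. ] F [-1.1 -1.5  0.1]
 t8.92 rel [ -3.  -93.4  15. ] F [ 0.6 -2.   1. ]
 t9.17 rel [ -3.  -91.7  15. ] F [ 0.  -0.6 -0.2]
 t9.42 rel [ -2.9 -90.1  15.1] F [1.  0.2 0.1]
 t9.67 rel [ -2.9 -88.8  15.1] F [-0.  -0.1 -1. ]
```

View pics/s3.png

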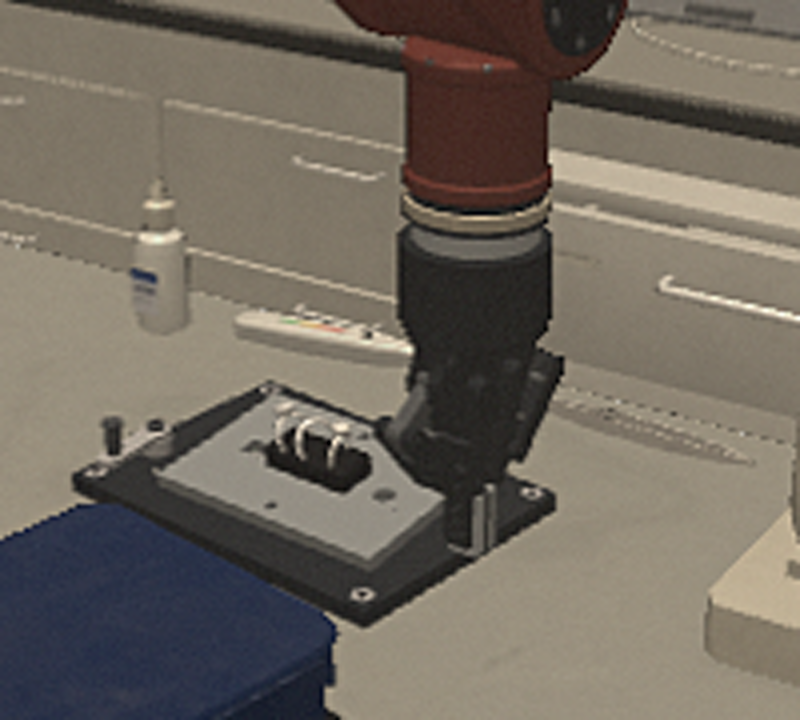

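```bash
python3 - <<'E'
from h import *
st(); look('l1',cams=('scene',),free=[0,1,3,4,5])
save('top','t3',(220,130,420,270),4)
E
```

```text
t9.67 rel [ -2.9 -88.8  15.1] F [-0.  -0.1 -1. ]
pallet rel [-6.3 -3.3 16.5] e [ 0.01  -0.099  0.066] round [ -3.3 -48.2  16. ] slot [-9.3 41.6 16.9] res (79, np.float64(0.1047375430699729))
```

View pics/l1_scene.png

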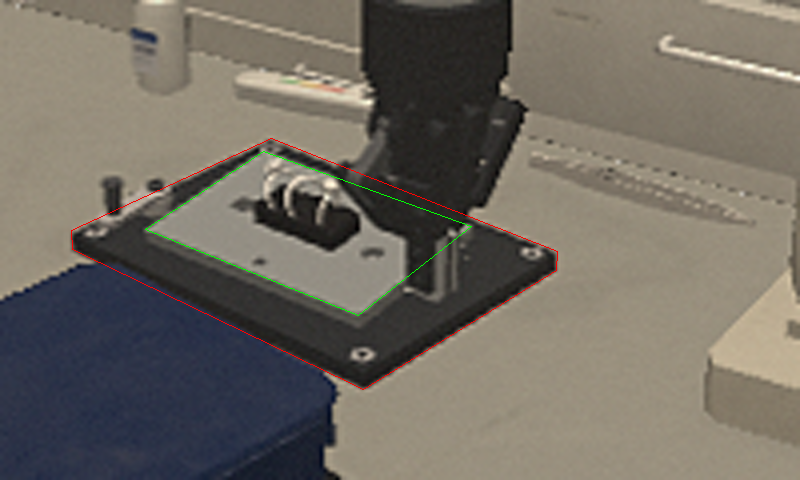

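View pics/t3.png

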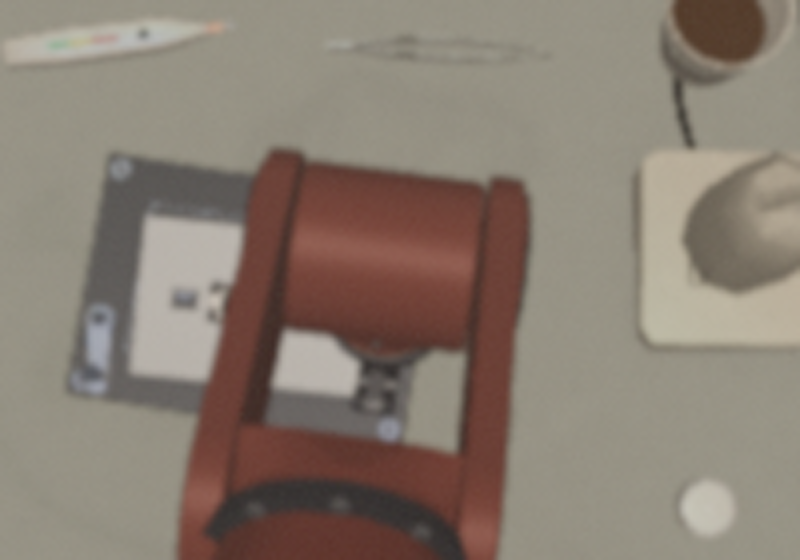

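```bash
python3 - <<'E'
from h import *
move_l(W(-3,-94,15),None,80)
move_l(W(-3,-96,130),None,300)
q=solve_ik(W(-80,28,130),[180,0,YAW+90]); print(np.round(q,1))
goto(W(-80,28,130),[180,0,YAW+90]); st()
move_l(W(-80,28,60),None,200); 
move_l(W(-80,28,15),None,120); st()
move_l(W(-72,28,15),None,60); st()
x=-72
while x<-63:
    x+=1.5; move_l(W(x,28,15),None,30); t,r,f=st()
    if np.hypot(f[0],f[1])>8: break
look('l2',cams=('scene',),free=[0,1,3,4,5])
E
```

```text
[  5.3   9.7 107.3  -0.   63.  -75.4]
 t11.76 rel [-80.6  27.6 128.9] F [-0.4  0.2 -0.8]
 t12.78 rel [-79.3  28.2  15.7] F [ 1.2 -0.3  0.3]
 t13.07 rel [-70.4  28.3  16.1] F [ 1.  -0.4  0.2]
 t13.32 rel [-70.3  28.   15.1] F [-0.6 -0.1  1.1]
 t13.57 rel [-69.1  28.   14.9] F [-1.5 -0.1  0.3]
 t13.82 rel [-68.1  28.1  14.7] F [-1.7  0.2  1. ]
 t14.07 rel [-65.1  28.   15.3] F [ 0.5 -0.6  0.1]
 t14.32 rel [-64.   28.   15.2] F [ 0.4 -0.3 -0.8]
 t14.57 rel [-62.8  28.   15. ] F [ 0.2 -0.3  0.2]
pallet rel [-8.  -9.5 16.5] e [-0.025 -0.    -0.026] round [ -9.1 -54.4  17.6] slot [-6.8 35.5 15.4] res (77, np.float64(0.17335961908740133))
```

View pics/l2_scene.png

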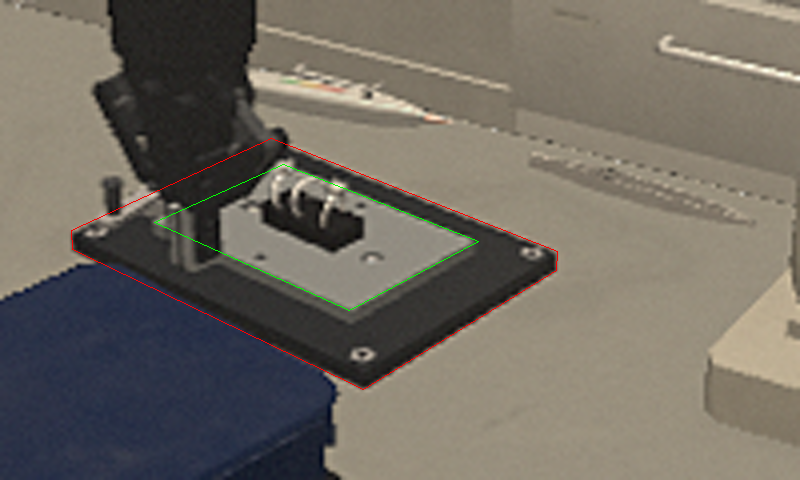

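```bash
python3 - <<'E'
from h import *
move_l(W(-75,28,15),None,80); 
st()
move_l(W(-80,28,110),None,300);goto(W(-120,150,130),[180,0,YAW+90]); st()
p=look('l3')
print(xf(PAL[:4],p).round(1)[:,2])
for n in('hole_round','hole_slot'):
    for c in('scene',): print(n,[(np.round(x['extent'],1).tolist(),round(x['score'],2)) for x in spot_in(n,c)[:2]])
E
```

```text
t14.92 rel [-75.9  27.9  14.7] F [1.1 1.5 0.2]
 t15.97 rel [-121.6  149.8  127.9] F [-0.3 -0.3  0.3]
pallet rel [ 0.4 -0.1 10.7] e [ 0.004 -0.007 -0.003] round [  0.3 -45.1  10.5] slot [ 0.5 44.9 10.8] res (200, np.float64(0.24010744922455945))
[10.  10.7 11.3 10.6]
hole_round [([276.4, 219.3, 80.1, 42.5], 0.73)]
hole_slot [([278.1, 220.9, 77.1, 40.1], 0.75)]
```

View pics/l3_scene.png

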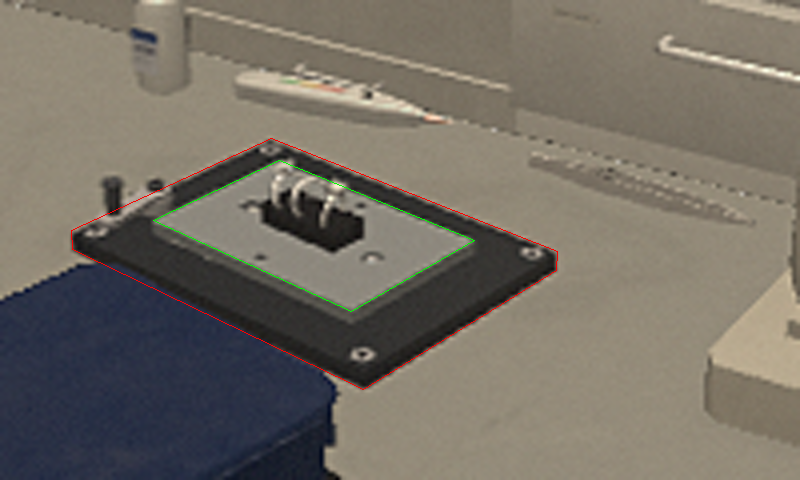

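View pics/l3_top.png

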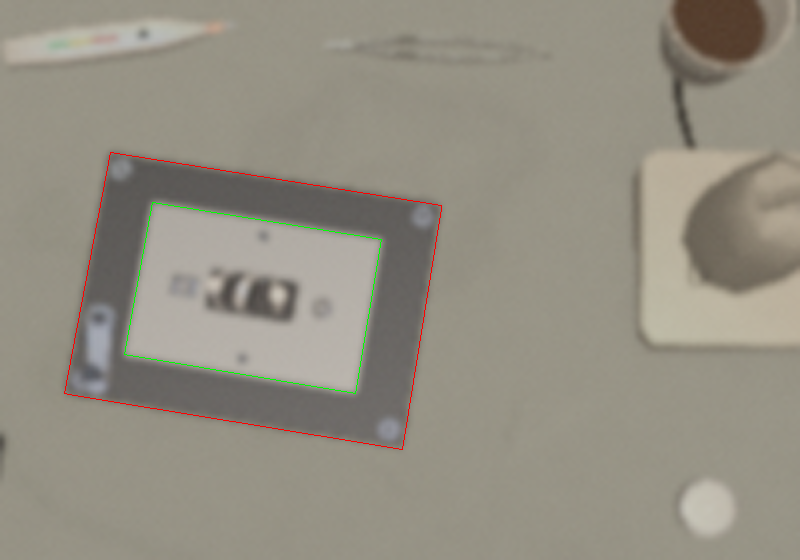

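```bash
python3 - <<'E'
from h import *
def press(x,y):
    goto(W(x,y,130),[180,0,YAW]); move_l(W(x,y,50),None,200); move_l(W(x,y,23),None,80); wait(.15); st('pre')
    z=23
    while z>18.3:
        z-=.7; move_l(W(x,y,z),None,20); t,r,f=st()
        if f[2]>7: break
    move_l(W(x,y,50),None,150); move_l(W(x,y,130),None,300)
press(15,57)
press(5,-60)
E
```

```text
pre t18.57 rel [15.4 57.1 23.4] F [ 0.2 -1.3  0.3]
 t18.82 rel [15.2 57.  22.6] F [ 0.8 -1.1  0.4]
 t19.07 rel [14.9 57.  21.5] F [0.3 0.5 0.9]
 t19.32 rel [14.9 57.  20.8] F [ 0.4 -0.5 -0.7]
 t19.57 rel [15.  57.  20.2] F [-0.3 -0.5  0. ]
 t19.82 rel [15.  57.  20.1] F [-1.9 -1.5  4.5]
 t20.07 rel [15.  57.  20.1] F [-3.9 -1.   8.2]
pre t22.57 rel [  5.4 -60.   23.4] F [-0.3 -0.2  0.4]
 t22.82 rel [  5.2 -60.   22.5] F [1.  0.1 0.1]
 t23.07 rel [  5.  -60.   21.6] F [ 1.3  0.2 -0.8]
 t23.32 rel [  4.9 -60.   20.8] F [-1.2  0.6  0.8]
 t23.57 rel [  5.  -60.   20.1] F [-0.3  0.5  0.4]
 t23.82 rel [  5.  -60.   20.1] F [-2.8 -0.   3.9]
 t24.07 rel [  5.1 -60.   20.1] F [-3.6 -0.6  8.4]
```

```bash
cat > latch.py <<'E'
from h import *
def pose(a,gap,z=31,rr=39):
    rad=np.array([-np.sin(a),-np.cos(a)]); beh=np.array([-np.cos(a),np.sin(a)])
    c=np.array([-30,93])+rr*rad+(16.5+gap)*beh
    return W(c[0],c[1],z),[180,0,YAW+90-np.degrees(a)]
if __name__=='__main__':
    P,A=pose(1.4,8,130); goto(P,A); st()
    P,A=pose(1.4,8,70); move_l(P,A,200)
    P,A=pose(1.4,8); move_l(P,A,100); wait(.1); st()
    save('scene','s5',(200,140,400,280),4)
    for a in np.arange(1.4,0.02,-.14):
        P,A=pose(a,0); move_l(P,A,40); t,r,f=st('a%.2f'%a)
        if np.linalg.norm(f)>12: break
    save('scene','s6',(200,140,400,280),4)
E
python3 latch.py
```

```text
t25.62 rel [-73.  109.6 128.6] F [-0.  -0.9  0.3]
 t26.72 rel [-71.8 110.9  31.9] F [-0.4 -0.9  0.6]
a1.40 t27.12 rel [-71.1 102.3  31.2] F [-1.  -0.1 -0.9]
a1.26 t27.42 rel [-72.2  96.7  31. ] F [ 1.5  0.1 -0.1]
a1.12 t27.72 rel [-72.2  90.9  31. ] F [-0.1 -1.   1.1]
a0.98 t28.02 rel [-71.5  85.1  31. ] F [-0.  -0.4 -0.4]
a0.84 t28.32 rel [-70.   79.4  31. ] F [-0.4 -0.4  0.5]
a0.70 t28.62 rel [-67.7  74.   31. ] F [-0.3 -0.3 -0.6]
a0.56 t28.92 rel [-64.7  68.8  31. ] F [-1.1  0.8  0.8]
a0.42 t29.22 rel [-61.   64.2  31. ] F [-0.3  0.4  0.2]
a0.28 t29.52 rel [-56.7  60.2  31. ] F [0.4 0.2 0.4]
a0.14 t29.82 rel [-51.8  56.8  31. ] F [-0.4 -1.3 -0.6]
```

View pics/s5.png

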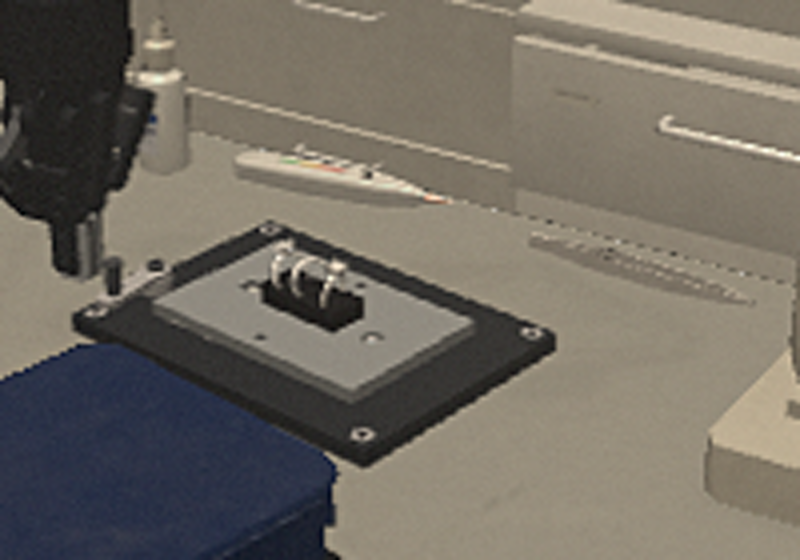

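View pics/s6.png

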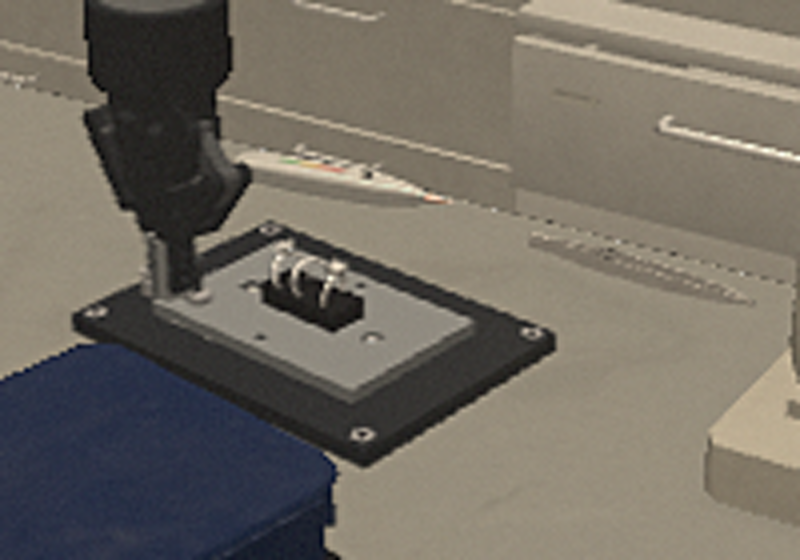

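The latch arm tip now shows over the pallet at about crop (200,297), and the pallet lies flat. I'll push on until the latch meets its stop.

```bash
cat > l2.py <<'E'
from latch import *
a=.14
while a>-.2:
    a-=.03; P,A=pose(a,0); A=[180,0,YAW+90-np.degrees(max(a,0))]
    move_l(P,A,20); wait(.05); t,r,f=st('a%.2f'%a)
    if np.hypot(f[0],f[1])>7: break
save('scene','s7',(200,140,400,280),4)
P,A=pose(max(a,0),12); move_l(P,None,80)
st(); P,A=pose(max(a,0),15,140); move_l(P,None,250); 
goto(W(-150,150,160),[180,0,YAW+90]); st()
look('l4')
save('top','t8',(220,130,420,270),4); save('scene','s8',(200,140,400,280),4)
d=np.load('fit.npz')
for c,s in(('scene','ss'),('top','st')):
    for a in(0,.05,.1,.2):
        Pp=xf(np.array([[-30-36*np.sin(a),93-36*np.cos(a),46.5]]),d['b']); print(c,a,(((proj(c,Pp)+d[s]-np.array([200,140] if c=='scene' else [220,130])+.5)*4-.5)).round(0).tolist())
E
python3 l2.py
```

```text
a0.11 t30.17 rel [-50.9  56.2  31. ] F [-0.5  0.2  0.3]
a0.08 t30.47 rel [-49.7  55.5  31. ] F [-1.2  0.4 -1. ]
a0.05 t30.77 rel [-48.4  54.8  31. ] F [-0.6  0.   0.3]
a0.02 t31.07 rel [-47.2  54.3  31. ] F [-0.1  0.2 -0.4]
a-0.01 t31.37 rel [-46.8  54.   30.9] F [-3.3  1.2  0.9]
a-0.04 t31.67 rel [-46.6  53.9  30.7] F [-4.9  2.4  2.5]
a-0.07 t31.97 rel [-46.4  53.7  30.6] F [-6.9  3.4  5.5]
 t32.35 rel [-58.1  53.9  31.1] F [1.2 0.6 0.5]
 t33.52 rel [-151.3  149.7  158. ] F [0.5 0.1 1.1]
pallet rel [ 0.4 -0.1 10.6] e [ 0.003 -0.008 -0.001] round [  0.3 -45.1  10.5] slot [ 0.5 44.9 10.7] res (191, np.float64(0.26121279473392084))
scene 0 [[199.0, 253.0]]
scene 0.05 [[196.0, 254.0]]
scene 0.1 [[194.0, 255.0]]
scene 0.2 [[188.0, 257.0]]
top 0 [[149.0, 325.0]]
top 0.05 [[149.0, 327.0]]
top 0.1 [[148.0, 330.0]]
top 0.2 [[146.0, 336.0]]
```

```bash
sleep 0
```

```text
(no output)
```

View pics/s8.png

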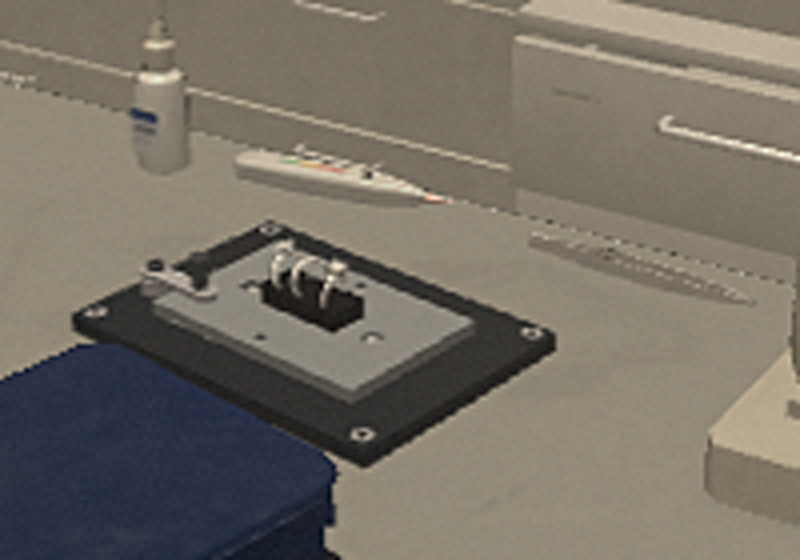

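View pics/t8.png

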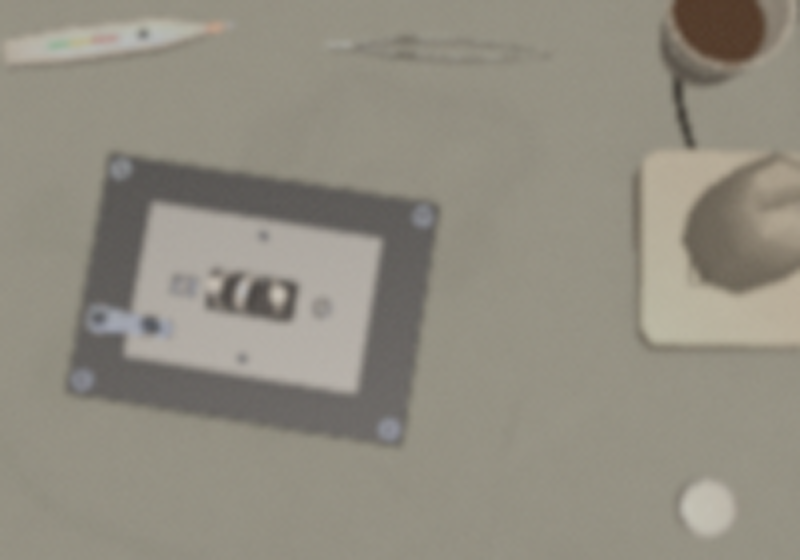

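The latch lies along the base's -y. Its thumb-pin top shows at about (200,256) in the scene crop and (150,325) in the top crop, matching the angle-0 predictions of (199,253) and (149,325). The stop was felt at about 7 N. The pallet is still flat, the jar, tweezers and tester are where they were, and the arm is clear, so I'm handing in.

```bash
python3 - <<'E'
from h import *
st(); print(sign_off())
E
```

```text
t33.73 rel [-149.5  148.9  159.1] F [ 0.2  0.1 -0.6]
the job is handed in; nothing more can be done
None
```

The pallet is home on both pins and the latch is shut over it. I handed the job in at 33.7 s of the 61 s allowed, with the arm clear of everything.

- **Pallet:** I used the shut fingers to push its −y edge towards the latch, then its −x edge near the slot end, and it dropped over both pins. A light press of about 8 N near each end met the pallet top at 20.1 mm, which is fully home. The last camera fit put it at x +0.4, y −0.1 mm and yaw −0.001 rad from the seat, leaning less than 0.01 rad.
- **Latch:** I then swept it round by its thumb pin from about 1.4 rad until it met its stop at about 7 N. After I backed off, the pin showed where angle 0 predicts in both pictures, to within a pixel.
- **Bystanders:** The rings and bar were not touched as far as I could tell. In the last top picture the jar, tweezers and tester are where they started.

**Checks that disagreed:**
- The camera fit put the pallet's underside at 10.6 mm instead of 12. I took this as camera bias, because the same fit also read low while the pallet was riding on the pins, and I trusted the touch height instead.
- The two cameras disagreed by about 3 to 4 mm on where the base is, so I used the mean.
- One fit from the scene camera alone, taken mid-push with the height held fixed, was wrong. The two-camera fit right after replaced it.

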